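# Tighten the slotted screw of a bench clamp with a flat driver

## Robot

A 6-joint arm with a two-finger parallel gripper is mounted at the origin on a cart in front of the work surface, level with it; the furniture and walls round the work are solid. World frame = base frame: x ahead of the robot, y to its left, z up, the work surface at z = 0. Lengths are in m, angles in rad, forces in N, time in s.
With the tool pointing down it reaches from about 0.35 to 0.85 m from the base axis. Payload 8.1 kg.
Tool frame: the origin (TCP) lies at the very end of the fingers, on their centre line; the grasp point (between the pads) lies 19 mm behind it; z points along the fingers, y is the direction in which the jaws open and shut (so a half turn about z gives the same grasp; the last joint's range is limited). The gripper opens to 93 mm and grips with 3 to 60 N. Pads are 15 mm wide; open, the fingers measure 128 mm over their backs; the gripper's body (75 mm by 188 mm) begins 65 mm behind the grasp point.
Start: joints at [1.066, 0.13, 1.488, -0, 1.523, -0.085], TCP at [0.245, 0.548, 0.219] pointing down, gripper open.
Joint ranges: [-2.96, 2.96], [-0.89, 2.26], [0.02, 2.5], [-1.34, 4.48], [0, 2.73], [-2.66, 2.66]. Speed limits (rad/s): [2.39, 2.39, 2.79, 3.14, 3.14, 3.14].

## Interface

Orientations are given as a rotation vector (axis times angle).
In Python, from plant import * gives the robot as it stands.
- The arm moves only by the tool apply_moves, never from a script. Its argument "commands" is one flat list of numbers, 7 for each row, row after row: the shift along the world's x, y, z in cm, then the turn, a rotation vector about the world's x, y, z in rad, then the finger opening in cm, from 0 to 9.3. A call has 1 to 8 rows; each row shifts and turns the pose as measured when the row begins; what a row does not reach is not made up. A row lasts 1/8 s, in which the tool goes at most 62.5 mm and 10.7 degrees, less where a joint would pass 70% of its speed; a pose out of reach is approached as far as the arm can. A call with a gripper value outside its range is refused whole. The fingers move at their own pace and stop on an object; "squeeze" is the grip in N (left out, the last holds). Time passes only in rows, so rows that do not move let the fingers close. It gives the time, the measured TCP pose, the force and the opening at its end, in the units of the state.
- read_state(): the state, without advancing time (a new reading comes with each control period).
- read_camera(name): name is "scene" or "side" or "wrist"; returns (picture, depth): 420x560x3 uint8, blue, green, red; 420x560 float32, m along the optical axis (not along the pixel's ray), 0 where there is no reading.
- camera_model(name): a dict with "intrinsics" (3x3 intrinsics, pixels), "R" (3x3) and "t" (3): a world point X has camera coordinates R X + t. Camera axes: x right, y down, z forward; pixel columns grow to the right and rows downward; lengths in m; the calibration is good to about 2 mm. A picture is of the moment at which its call begins: read the wrist's pose just before it. camera_model takes no time and is no camera call; for the wrist camera it gives the pose at the moment of the call.
- close_job(): hands the job in, once; it reports no verdict.
Trained networks look in the newest picture that a camera, given by its name, has taken for a name from the list of things; names that differ only in an ending like _2 or _b are one class to them, and where a whole thing is asked for, a point or a joint stands for the part that bears it (a point fixed in the world has none). Each returns a list of dicts, best first, with "conf" (0 to 1); they miss things now and then, are a little off and sometimes report something else, mostly with a low value. They report only what shows in the picture. A call takes as long as a camera call. They do not tell look-alikes from the thing itself.
- find_in(query, camera): "point" ([x, y, z] in m, in the coordinates of the camera as it stood for that picture, good to about 4 mm: the middle of the surface that is visible of it).
- cut_out(query, camera): "mask" (420x560 bool, what is visible of it).
- spot_point(query, camera): "point" ([x, y, z] in m, in the coordinates of the camera as it stood for that picture, good to about 4 mm: a listed point, or the origin of a listed thing).
The state is a dict: "t": time; "q": joint angles; "dq": joint speeds; "joint_torque": joint torques, N m; "tool_pos": TCP position; "orientation": TCP orientation; "force": force on the tool from outside, world axes, zero at the start; "wrist_torque": the same for the moment, N m; "opening": finger opening in m.
Only numpy, scipy, OpenCV 4.12 (cv2) and the standard library are available. Lean on these libraries where they do the work, as an engineer would, in place of code of your own. Each camera call takes 0.05 s, during which the arm holds its last target. There are 200 camera calls.

## Task

Clamp the brass plate: take the flat driver from its wooden stand, seat its blade in the slot of the clamp's screw and turn the screw clockwise, a little under half a turn, until the plate is gripped and the slot lines up with the two white marks. Somewhere near the middle of the turn let go of the driver, leaving it standing in the screw, and take a fresh grip on it to turn on; the blade must stay seated until the turn is finished. Then stand the driver back upright in its stand, all the way down, leaving the plate in the clamp and the other things undisturbed.

Things in the scene. Friction and masses are not known exactly. Their poses are not given: they have to be found in the camera images.
- clamp: Low steel clamp block fixed to the bench, 134 x 66 mm, 44.5 mm high. Origin: centre of its underside; z up, x along its length. From its -x end: fixed jaw, brass plate on the 14 mm high bed, sliding jaw, screw housing (56 x 60 mm). Two white line marks on the housing's top, at the +y and -y sides of the round bore, show where the slot must point at the end.
- bore_mouth (a point): Centre of the mouth of the bore in the housing's top, 44.5 mm over the bench (x = +34 mm, y = 0 in the clamp's frame). The bore is 20 mm in diameter and 16 mm deep, with a 2 mm chamfer at its mouth; the slotted head of the screw lies just below it and is seen from above through it.
- screw_slot (a point): Centre of the floor of the screw's slot, on the screw's axis, 22.5 mm below the bore mouth. Its x axis runs along the slot and turns with the screw; z up. The slot is 5 mm wide, 6 mm deep and open at both ends; head brass, 23 mm.
- clamp_screw (a joint): Angle of the screw, rad; grows as it turns clockwise seen from above. Starts between 0 and 0.4. The jaw advances 2.0 mm per rad, has the plate against the fixed jaw at about 2.5 and holds it firmly from 2.6; slot in line with the white marks at 2.85; dead stop at 3.1. It stays where it is left (friction 0.09 N m; under 0.3 N m in all with the plate gripped). Only the driver can turn it.
- clamp_jaw: Sliding jaw of the clamp, steel, 14 x 56 x 20 mm, moved by the screw toward the fixed jaw. Origin: centre of its underside, 14.5 mm over the bench.
- brass_plate: Loose brass plate, 30 x 44 x 8 mm, lying flat on the clamp's bed between the jaws with about 5 mm of play. Origin: centre of its underside.
- driver: Flat driver, 109 mm long, 0.15 kg, standing blade down in its stand. Origin: centre of the blade's end; z toward the handle's end, x along the blade's width. Round steel shaft, brass collar of 31 mm diameter at z = 43 to 48 mm, dark wooden handle of square section 24 x 24 mm at z = 48 to 106 mm, its flats parallel to x and y, so that it can be gripped in ways a quarter turn apart.
- driver_tip (a point): Centre of the end of the driver's blade (the driver's origin, same axes). Blade 16 mm wide (x), 3 mm thick (y), 8 mm long; above it the shaft tapers out from 14 mm to 18 mm diameter at z = 16 mm. Let go in the bore, the driver leans up to about 7 degrees but stays standing.
- driver_stand: Fixed pale wooden block 58 x 58 x 50 mm on a 72 mm square foot 4 mm thick, with a round hole of 21 mm diameter and 46 mm depth in its top, for the driver's shaft. Origin: centre of its underside. In the stand the driver's collar rests on the block's top, the tip 7 mm over the bench.
- stand_hole (a point): Centre of the mouth of the stand's hole, at the block's top face, 50 mm over the bench.
- eye_loupe: Bystander: black eye loupe, 41 mm across, 30 mm high, standing behind the work.
- powder_jar: Bystander: white plastic jar with a screw cap, 41 mm across, 100 mm high.
- brass_brush: Bystander: brass bristle brush with a wooden handle, 150 mm long, lying.
- funnel: Bystander: small white funnel standing on its mouth, 45 mm across, 32 mm high.
Mind the look-alikes: they are no part of the job. What is shaped like the brass_plate but black or purple is not meant. What is shaped like the driver but turquoise is not meant.

How it is judged:
On the way, in this order (a step that is already met when the one before it is completed fails the run):
1. the driver's blade is seated in the slot of the screw (tip within 3 mm of the slot's floor and 4 mm of the screw's axis, blade along the slot) (z of driver_tip in the frame of screw_slot below 0.003 m and horizontal distance between driver_tip and screw_slot below 0.004 m and angle between driver_tip's own z axis and vertical below 0.2 rad and angle between the x axis of driver_tip and the x axis of screw_slot, either way round below 0.3 rad), for 0.2 s.
2. with the screw part-way, between 0.8 and 2.4 rad, the driver stands in the screw on its own, blade seated, the fingers off it (all of step 1 and value of joint clamp_screw between 0.8 and 2.4 rad and contact force between the fingers and driver below 0.05 N), for 0.2 s.
3. the screw is turned to 2.6 rad or more with the blade seated and the driver held by the fingers (all of step 1 and value of joint clamp_screw above 2.6 rad and contact force between the fingers and driver above 0.5 N), for 0.1 s.
At the end, for the whole second after the job is handed in: Screw at 2.6 rad or more (slot within 0.25 rad of the marks), jaw pressing on the plate with over 3 N, plate flat on the bed (0.1 rad, 5 mm), driver at rest in its stand: tip within 6 mm of the hole's centre, at most 4 mm short of fully down, upright within 0.1 rad (value of joint clamp_screw above 2.6 rad and contact force between clamp_jaw and brass_plate above 3 N and angle between each of brass_plate, driver's own z axis and vertical below 0.1 rad and z of brass_plate in the frame of clamp below 0.019 m and horizontal distance between driver and stand_hole below 0.006 m and z of driver in the frame of driver_stand below 0.011 m and linear speed of driver below 0.02 m/s); the robot touches nothing.
It fails at once if the blade leaves the slot while the screw is part-way (0.6 to 2.5 rad) (z of driver_tip in the frame of screw_slot above 0.0055 m and value of joint clamp_screw between 0.6 and 2.5 rad).
It fails at once if the screw turns while the driver's blade is out of its slot (z of driver_tip in the frame of screw_slot above 0.0055 m and velocity of joint clamp_screw above 0.5 rad/s).
It fails at once if the driver is dropped or laid over (tilted more than 0.6 rad) (angle between driver's own z axis and vertical above 0.6 rad).
It fails at once if a bystander is moved more than 30 mm (distance of any of eye_loupe, powder_jar, brass_brush, funnel from where it was at the start of the episode above 0.03 m).
It also fails if it takes over 54 s, if anything falls off the work surface, if the arm or the gripper's body presses on something with over 40 N, if the wrist force passes 120 N, or if a joint passes its speed limit or range.

## Working session

There is one attempt and no reset: what is moved stays moved. The work goes in short steps, Python scripts to look and compute and a tool call to move; the robot and the scene stay as the last step left them, time stands still between calls to the robot, and variables do not carry over. Pictures are saved under pics/ and viewed, about 8 in all and at most 12, crops included, and the job is handed in when it is done.

Besides the shell and the picture viewer there is one more tool, called after "Call:" by a JSON object that holds its "method" and its "body", one argument or row to a line. apply_moves: Moves the arm, as the interface text tells. Its arguments: {"type":"object","properties":{"commands":{"type":"array"},"squeeze":{"type":"number"}},"required":["commands"]}

```bash
ls; mkdir -p pics; cat > h.py <<'E'
from plant import *
import numpy as np, cv2
from scipy.spatial.transform import Rotation as Rn
def world(p,m): return m["R"].T@(np.array(p)-m["t"])
def pix(X,m):
    c=m["R"]@np.array(X)+m["t"]; u=m["intrinsics"]@c; return u[:2]/u[2]
def cloud(d,m):
    v,u=np.mgrid[:420,:560]; K=m["intrinsics"]
    c=np.stack([(u-K[0,2])/K[0,0]*d,(v-K[1,2])/K[1,1]*d,d],-1)
    return (c-m["t"])@m["R"]
def ask(q,cam,m,f=spot_point):
    for r in f(q,cam)[:4]: print(cam,q,round(r["conf"],2),world(r["point"],m).round(4),pix(world(r["point"],m),m).round())
E
python3 - <<'E'
from h import *
s=read_state(); print(s)
ims=[]
for c in("scene","side"):
    m=camera_model(c); im,d=read_camera(c); cv2.imwrite(f"pics/{c}0.png",im); np.save(f"{c}0.npy",d)
    print(c, "cam at", (-m["R"].T@m["t"]).round(3))
    for q in("driver","driver_stand","stand_hole","clamp","bore_mouth"): ask(q,c,m)
print(read_state()["t"])
E
```

```text
pics
{'t': 0.0, 'q': array([ 1.06559707e+00,  1.31170669e-01,  1.48925963e+00,  8.59707664e-06,
        1.52297864e+00, -8.54009850e-02]), 'dq': array([ 0.00132981, -0.00186758, -0.00060422, -0.00139388,  0.00065975,
       -0.00051363]), 'joint_torque': array([-1.41508858e-04, -5.59850514e+01, -4.91757202e+01,  7.67656881e-02,
        3.59041651e-02, -1.57533818e-04]), 'tool_pos': array([0.2442528 , 0.54742451, 0.21759255]), 'orientation': array([-6.54474716e-01, -3.07211446e+00,  2.72513015e-03]), 'force': array([-0.47030592,  1.09834452, -0.32960662]), 'wrist_torque': array([-0.0092602 , -0.00259642,  0.03772612]), 'opening': 0.09281453642653707}
scene cam at [ 0.071 -0.481  0.653]
scene driver 0.85 [ 0.594   0.1045 -0.0029] [241. 189.]
scene driver 0.65 [0.6949 0.0961 0.0013] [277. 169.]
scene driver 0.63 [0.503  0.0253 0.0076] [235. 225.]
scene driver 0.53 [ 0.6898 -0.0351 -0.0008] [321. 197.]
scene driver_stand 0.78 [ 0.501   0.0348 -0.002 ] [231. 227.]
scene stand_hole 0.57 [0.4991 0.0355 0.055 ] [229. 205.]
scene clamp 0.84 [ 0.4697 -0.1385 -0.    ] [286. 285.]
scene bore_mouth 0.95 [ 0.5    -0.1286  0.0408] [295. 256.]
side cam at [0.973 0.02  0.838]
side driver 0.74 [0.5035 0.0281 0.007 ] [312. 195.]
side driver 0.69 [ 0.5909  0.1008 -0.002 ] [343. 237.]
side driver_stand 0.75 [ 0.5019  0.0337 -0.0006] [315. 196.]
side stand_hole 0.6 [0.5023 0.0364 0.0512] [318. 184.]
side clamp 0.88 [ 0.4633 -0.1355 -0.0023] [241. 174.]
side bore_mouth 0.66 [ 0.4976 -0.1335  0.0492] [238. 175.]
0.6
```

View pics/scene0.png

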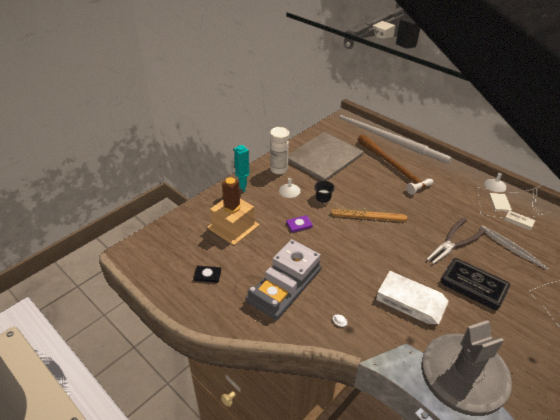

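The brown handle at (231,193) in the pale stand is the driver. The look-alike is the turquoise one at (242,165). The clamp is at (286,280), with the brass plate at (272,292). The black plate (207,273) and the purple plate (300,224) are look-alikes. I'll check the choice in a close crop from the side camera.

```bash
python3 - <<'E'
from h import *
im=cv2.imread("pics/side0.png"); cv2.imwrite("pics/c1.png",cv2.resize(im[110:290,190:400],None,fx=3.3,fy=3.3,interpolation=cv2.INTER_CUBIC))
s=read_state(); m=camera_model("wrist")
R=Rn.from_rotvec(s["orientation"]).as_matrix(); print(R.round(3))
c=-m["R"].T@m["t"]; print("cam in tool",(R.T@(c-s["tool_pos"])).round(3)); print((m["R"]@R).round(3)); print(m["intrinsics"])
E
```

```text
[[-0.913  0.408 -0.   ]
 [ 0.408  0.913 -0.   ]
 [-0.    -0.    -1.   ]]
cam in tool [ 0.078 -0.001 -0.167]
[[-0.001  1.    -0.001]
 [-0.96  -0.001 -0.281]
 [-0.281  0.001  0.96 ]]
[[349.04321611   0.         282.63398708]
 [  0.         349.04321611 203.26744018]
 [  0.           0.           1.        ]]
```

View pics/c1.png

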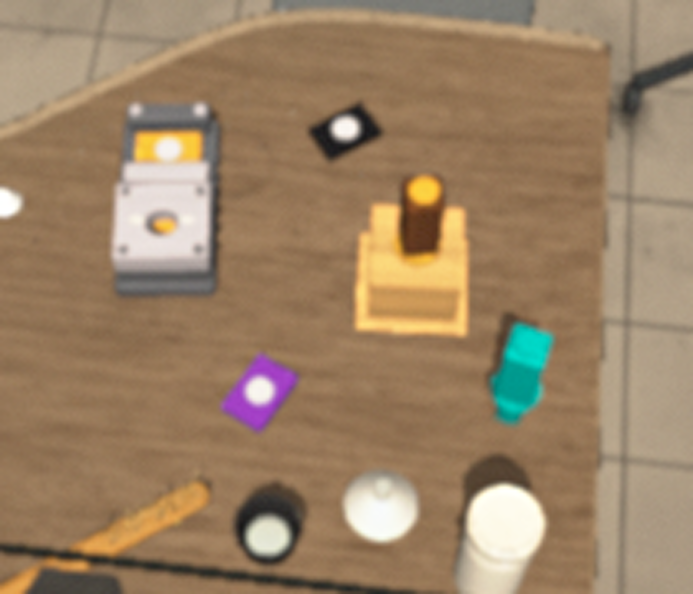

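The crop confirms it: the dark wooden handle stands in the pale stand, and the turquoise one is separate. I'll move the wrist camera over the work next.

Call:
{"method": "apply_moves", "body": {
  "commands": [1.5,-5,0.4,0,0,0.035,9.3,1.5,-5,0.4,0,0,0.035,9.3,1.5,-5,0.4,0,0,0.035,9.3,1.5,-5,0.4,0,0,0.035,9.3,1.5,-5,0.4,0,0,0.035,9.3,1.5,-5,0.4,0,0,0.035,9.3,1.5,-5,0.4,0,0,0.035,9.3,1.5,-5,0.4,0,0,0.035,9.3],
  "squeeze": 25
}}

```text
t: 1.6
tool_pos: [0.3651, 0.1386, 0.2509]
orientation: [0.194, 3.132, 0.0]
force: [0.5, 0.2, 0.0]
opening: 0.093
```

Call:
{"method": "apply_moves", "body": {
  "commands": [1.5,-5,0.4,0,0,0.035,9.3,1.5,-5,0.4,0,0,0.035,9.3,1.5,-5,0.4,0,0,0.035,9.3,1.5,-5,0.4,0,0,0.035,9.3,0,0,0,0,0,0,9.3]
}}

```text
t: 2.22
tool_pos: [0.4267, -0.0716, 0.2693]
orientation: [-0.026, 3.132, -0.0]
force: [-0.1, -0.2, 0.1]
opening: 0.093
```

```bash
cat >> h.py <<'E'
def look(name,qs=(),f=spot_point):
    m=camera_model("wrist"); im,d=read_camera("wrist"); cv2.imwrite(f"pics/{name}.png",im); np.save(f"{name}.npy",d); np.save(f"{name}_m.npy",m,allow_pickle=True)
    for q in qs: ask(q,"wrist",m,f)
    return m,im,d,cloud(d,m)
E
python3 - <<'E'
from h import *
print(read_state()["q"].round(3))
m,im,d,P=look("w1",("driver","driver_stand","stand_hole","clamp","bore_mouth","screw_slot","brass_plate"))
E
```

```text
[-0.287 -0.361  1.851  0.002  1.643 -1.874]
wrist driver 0.78 [0.5026 0.0344 0.0065] [364. 224.]
wrist driver 0.28 [ 0.4525 -0.1418  0.0162] [226. 186.]
wrist driver_stand 0.56 [0.4996 0.0329 0.002 ] [362. 221.]
wrist stand_hole 0.65 [0.5007 0.0312 0.0496] [369. 235.]
wrist clamp 0.69 [ 0.4621 -0.1335  0.0021] [235. 191.]
wrist bore_mouth 0.97 [ 0.496  -0.1274  0.0441] [236. 228.]
wrist screw_slot 0.65 [ 0.4989 -0.1328  0.019 ] [234. 223.]
wrist brass_plate 0.97 [ 0.427  -0.1437  0.0172] [224. 166.]
wrist brass_plate 0.71 [ 3.867e-01 -2.770e-02 -2.000e-04] [320. 133.]
wrist brass_plate 0.22 [ 0.4962 -0.1339  0.0197] [233. 221.]
```

View pics/w1.png

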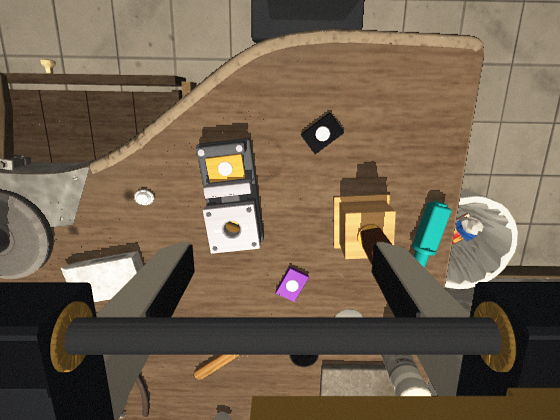

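The view shows the clamp at (230,195), slot visible in the bore at (233,228), and the driver handle at (375,242), partly behind a finger. I'll move closer above the driver.

Call:
{"method": "apply_moves", "body": {
  "commands": [0.8,3.5,-2.3,0,0,0,9.3,0.8,3.5,-2.3,0,0,0,9.3,0.8,3.5,-2.3,0,0,0,9.3,0,0,0,0,0,0,9.3,0,0,0,0,0,0,9.3]
}}

```text
t: 3.25
tool_pos: [0.4504, 0.0429, 0.1996]
orientation: [-0.043, 3.129, -0.001]
force: [-0.2, 0.0, 0.2]
opening: 0.0927
```

```bash
python3 - <<'E'
from h import *
print(read_state()["tool_pos"].round(4),read_state()["orientation"].round(3))
m,im,d,P=look("w2",("driver","stand_hole"))
cv2.imwrite("pics/w2c.png",im)
def rect(sel,P):
    pts=P[sel][:,:2]; r=cv2.minAreaRect((pts*1000).astype(np.float32)); return len(pts),np.round(r[0],1),np.round(r[1],1),round(r[2],1),np.median(P[sel][:,2]).round(4),pts.mean(0).round(4)
near=np.hypot(P[...,0]-.50,P[...,1]-.033)<.06
ok=(d>0)&near
for lo,hi in((.104,.122),(.045,.055),(.057,.1)): print(lo,rect(ok&(P[...,2]>lo)&(P[...,2]<hi),P))
m1=np.load("w1_m.npy",allow_pickle=True).item(); d1=np.load("w1.npy"); P1=cloud(d1,m1)
sel=(d1>0)&(np.hypot(P1[...,0]-.497,P1[...,1]+.13)<.055)&(abs(P1[...,2]-.0445)<.004); print("housing",rect(sel,P1))
E
```

```text
[0.4504 0.0429 0.1996] [-4.300e-02  3.129e+00 -1.000e-03]
wrist driver 0.87 [0.5792 0.105  0.015 ] [335. 291.]
wrist driver 0.81 [0.503  0.0305 0.0039] [271. 223.]
wrist stand_hole 0.56 [0.496  0.0305 0.0476] [270. 232.]
0.104 (899, array([500.2,  31.2]), array([24.2, 24. ]), 12.6, np.float64(0.1136), array([0.4976, 0.0314]))
0.045 (2252, array([500.9,  31.2]), array([59.2, 58.1]), 3.2, np.float64(0.0505), array([0.4934, 0.0317]))
0.057 (543, array([492.7,  34.4]), array([29.9, 14.9]), 64.3, np.float64(0.0809), array([0.4904, 0.0315]))
housing (2074, array([ 497.9, -132.9]), array([57.5, 60.3]), 7.3, np.float64(0.0449), array([ 0.4967, -0.1328]))
```

View pics/w2c.png

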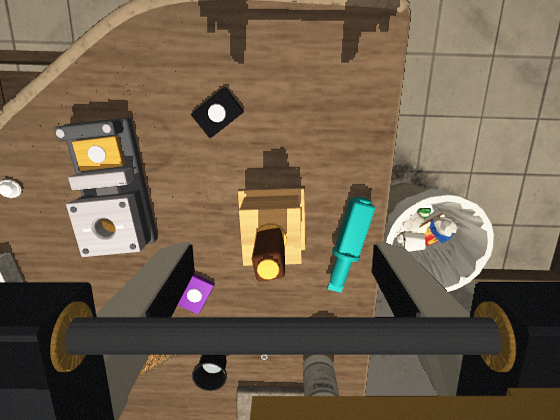

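The handle's top measures 24.2x24.0 mm at (0.500, 0.031), yaw 12.6° mod 90, and z is right at 113 mm. The stand centre is at (0.501, 0.031). Next I'll take a close look at the slot.

Call:
{"method": "apply_moves", "body": {
  "commands": [1.5,-4.3,-1.2,0,0,0,9.3,1.5,-4.3,-1.2,0,0,0,9.3,1.5,-4.3,-1.2,0,0,0,9.3,1.5,-4.3,-1.2,0,0,0,9.3,0,0,0,0,0,0,9.3,0,0,0,0,0,0,9.3]
}}

```text
t: 4.15
tool_pos: [0.5136, -0.1402, 0.1559]
orientation: [-0.031, 3.119, -0.004]
force: [0.3, -0.3, 0.7]
opening: 0.0931
```

```bash
python3 - <<'E'
from h import *
s=read_state();print(s["tool_pos"].round(4),s["orientation"].round(3))
m,im,d,P=look("w3",("bore_mouth","screw_slot"))
u,v=pix((.498,-.133,.0445),m).astype(int); print(u,v)
# rectified top view of screw head plane z=.028 (0.1 mm/px), centred on the bore
xs,ys=np.meshgrid(np.arange(-35,35,.12),np.arange(-35,35,.12))
def rectify(z):
    X=np.stack([.498+xs/1000,-.133+ys/1000,np.full_like(xs,z)],-1); c=X@m["R"].T+m["t"]; p=c@m["intrinsics"].T; p=(p[...,:2]/p[...,2:]).astype(np.float32)
    return cv2.remap(im,p[...,0],p[...,1],cv2.INTER_CUBIC)
a=rectify(.0445); b=rectify(.028); b=b[140:440,140:440]
b=cv2.resize(b,None,fx=1.2,fy=1.2); a=cv2.resize(a,(360,360)); cv2.imwrite("pics/w3r.png",np.hstack([a,b]))
sel=(d>0)&(np.hypot(P[...,0]-.497,P[...,1]+.13)<.055)&(abs(P[...,2]-.0445)<.004)
r=cv2.minAreaRect((P[sel][:,:2]*1000).astype(np.float32)); print(r,np.median(P[sel][:,2]))
# bore: points below top within 11mm
g=cv2.cvtColor(im,cv2.COLOR_BGR2GRAY)
E
```

```text
[ 0.5136 -0.1402  0.1559] [-0.031  3.119 -0.004]
wrist bore_mouth 0.79 [ 0.495  -0.1305  0.0447] [297. 176.]
wrist screw_slot 0.67 [ 0.4972 -0.1331  0.02  ] [293. 172.]
293 179
((497.8147277832031, -132.9565887451172), (56.35445022583008, 60.06169509887695), 7.422128677368164) 0.04498221565036145
```

View pics/w3r.png

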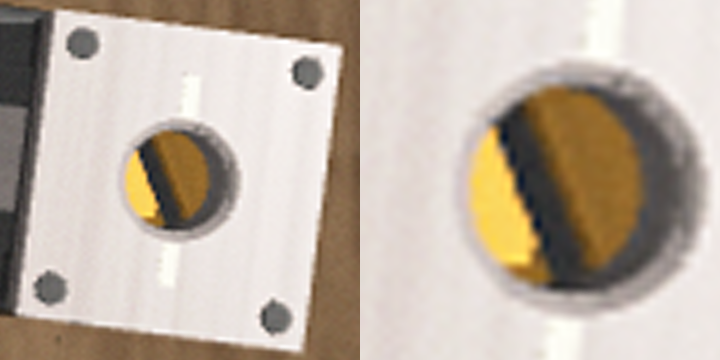

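The slot shows at 70.5° (world, mod 180) and the marks at 97.4°, so the screw angle is about 0.18, which is in range. The bore centre is at (0.498, -0.133). I'll move over the driver now.

Call:
{"method": "apply_moves", "body": {
  "commands": [-0.3,4.2,0,0,0,0.05,9.3,-0.3,4.2,0,0,0,0.05,9.3,-0.3,4.2,0,0,0,0.05,9.3,-0.3,4.2,0,0,0,0.05,9.3,0,0,0,0,0,0,9.3]
}}

```text
t: 4.92
tool_pos: [0.5008, 0.0375, 0.1592]
orientation: [-0.363, 3.091, -0.001]
force: [0.4, -0.4, 0.2]
opening: 0.0932
```

```bash
cat >> h.py <<'E'
def togo(x,y,z,yaw):
    s=read_state(); R=Rn.from_rotvec(s["orientation"]); t=Rn.from_matrix([[0,0,0]]*0+[[np.cos(np.radians(yaw)),np.sin(np.radians(yaw)),0],[np.sin(np.radians(yaw)),-np.cos(np.radians(yaw)),0],[0,0,-1]])
    M=R.as_matrix()
    print("t",s["t"],"pos",s["tool_pos"].round(4),"yaw",np.degrees(np.arctan2(M[1,0],M[0,0])).round(1),"z",M[:,2].round(3),"force",s["force"].round(1),"open",s["opening"].round(4),"q",s["q"].round(2))
    print("togo cm",((np.array([x,y,z])-s["tool_pos"])*100).round(2),"rot",(t*R.inv()).as_rotvec().round(3))
E
python3 -c "
from h import *
togo(.5005,.0312,.066,192.6)"
```

```text
Traceback (most recent call last):
  File "h.py", line 20, in togo
    print("t",s["t"],"pos",s["tool_pos"].round(4),"yaw",np.degrees(np.arctan2(M[1,0],M[0,0])).round(1),"z",M[:,2].round(3),"force",s["force"].round(1),"open",s["opening"].round(4),"q",s["q"].round(2))
                                                                                                                                                              ^^^^^^^^^^^^^^^^^^
AttributeError: 'float' object has no attribute 'round'
```

Call:
{"method": "apply_moves", "body": {
  "commands": [0,-0.6,0,0,0,-0.014,9.3,0,0,-3,0,0,0,6,0,0,-3,0,0,0,6,0,0,-3,0,0,0,5,0,0,0,0,0,0,5]
}}

```text
t: 5.55
tool_pos: [0.5018, 0.0272, 0.0694]
orientation: [-0.331, 3.091, -0.006]
force: [0.1, 0.2, -0.4]
opening: 0.0577
```

```bash
sed -i 's/s\["opening"\].round(4)/round(s["opening"],4)/; s/\[\[0,0,0\]\]\*0+//' h.py
python3 -c "
from h import *
togo(.5005,.0312,.066,192.6)"
```

```text
t 5.55 pos [0.5018 0.0272 0.0694] yaw -167.8 z [ 0.033  0.    -0.999] force [ 0.1  0.2 -0.4] open 0.0577 q [-0.05 -0.04  1.95  0.    1.2  -1.83]
togo cm [-0.13  0.4  -0.34] rot [-0.     0.033  0.007]
```

Call:
{"method": "apply_moves", "body": {
  "commands": [-0.1,0.4,-0.35,0,0.033,0.007,5,0,0,0,0,0,0,5]
}}

```text
t: 5.8
tool_pos: [0.5022, 0.0295, 0.0685]
orientation: [-0.341, 3.121, -0.001]
force: [0.0, -0.9, 0.1]
opening: 0.0504
```

```bash
python3 -c "
from h import *
togo(.5005,.0312,.066,192.6)"
```

```text
t 5.8 pos [0.5022 0.0295 0.0685] yaw -167.5 z [ 0.002 -0.    -1.   ] force [ 0.  -0.9  0.1] open 0.0504 q [-0.04 -0.01  1.91 -0.    1.23 -1.83]
togo cm [-0.17  0.17 -0.25] rot [0.    0.002 0.002]
```

Call:
{"method": "apply_moves", "body": {
  "commands": [-0.2,0.2,-0.3,0,0.002,0.002,4.5,0,0,0,0,0,0,2,0,0,0,0,0,0,2,0,0,0,0,0,0,2,0,0,0,0,0,0,2]
}}

```text
t: 6.42
tool_pos: [0.5017, 0.0309, 0.0679]
orientation: [-0.342, 3.118, -0.002]
force: [0.7, 0.2, -0.8]
opening: 0.0241
```

```bash
python3 -c "
from h import *
togo(.5005,.0312,.066,192.6)"
```

```text
t 6.425 pos [0.5017 0.0309 0.0679] yaw -167.5 z [ 0.005 -0.    -1.   ] force [ 0.7  0.2 -0.8] open 0.0241 q [-0.04 -0.01  1.92 -0.    1.23 -1.83]
togo cm [-0.12  0.03 -0.19] rot [0.    0.005 0.001]
```

Call:
{"method": "apply_moves", "body": {
  "commands": [0,0,2,0,0,0,2,0,0,3,0,0,0,2,0,0,3,0,0,0,2,0,0,2,0,0,0,2,0,0,0,0,0,0,2]
}}

```text
t: 7.05
tool_pos: [0.4998, 0.0312, 0.1685]
orientation: [-0.343, 3.121, -0.0]
force: [0.4, -0.1, -1.9]
opening: 0.0236
```

```bash
python3 - <<'E'
from h import *
togo(.498,-.133,.09,192.6)
out=[]
p=read_state()["tool_pos"]-[0,0,.061]; print("tip exp",p.round(4))
for c in("side","scene"):
    m=camera_model(c); im,d=read_camera(c); ask("driver_tip",c,m)
    u,v=pix(p,m).astype(int); out.append(cv2.resize(im[v-35:v+25,u-35:u+35],None,fx=5.5,fy=5.5,interpolation=cv2.INTER_CUBIC))
cv2.imwrite("pics/tip.png",np.hstack(out))
E
```

```text
t 7.05 pos [0.4998 0.0312 0.1685] yaw -167.5 z [ 0.002 -0.    -1.   ] force [ 0.4 -0.1 -1.9] open 0.0236 q [-0.04 -0.11  1.83 -0.    1.43 -1.83]
togo cm [ -0.18 -16.42  -7.85] rot [0.    0.002 0.001]
tip exp [0.4998 0.0312 0.1075]
side driver_tip 0.75 [0.4998 0.0344 0.1062] [319. 169.]
side driver_tip 0.55 [0.579  0.1059 0.0165] [347. 228.]
side driver_tip 0.43 [ 0.69   -0.0354 -0.0037] [272. 275.]
scene driver_tip 0.62 [0.5819 0.1011 0.0252] [238. 182.]
scene driver_tip 0.58 [0.5003 0.0334 0.1021] [229. 186.]
```

View pics/tip.png

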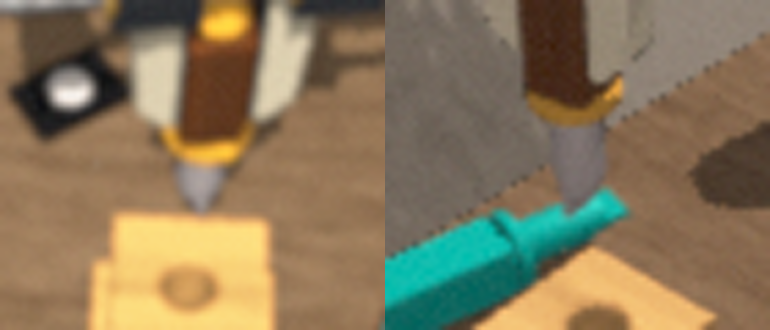

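Seen from the side, edge-on, the blade is narrow, so its width lies near 12.6° (tool yaw 192.6 equals driver x up to 180°). To match the slot at 70.5° I need a turn of -122°. I'll rotate while carrying, then check the blade again.

Call:
{"method": "apply_moves", "body": {
  "commands": [0,-1.4,0,0,0,-0.178,2,0,-1.4,0,0,0,-0.178,2,0,-1.4,0,0,0,-0.178,2,0,-1.4,0,0,0,-0.178,2,0,-1.4,0,0,0,-0.178,2,0,-1.4,0,0,0,-0.178,2,0,-1.4,0,0,0,-0.178,2,0,-1.4,0,0,0,-0.178,2],
  "squeeze": 40
}}

```text
t: 8.25
tool_pos: [0.4911, -0.082, 0.1534]
orientation: [-1.825, -2.533, -0.009]
force: [-0.0, 0.9, -1.6]
opening: 0.0235
```

Call:
{"method": "apply_moves", "body": {
  "commands": [0,-1.4,0,0,0,-0.178,2,0,-1.4,0,0,0,-0.178,2,0,-1.2,0,0,0,-0.178,2,0,0,0,0,0,0,2]
}}

```text
t: 8.75
tool_pos: [0.4877, -0.1231, 0.1474]
orientation: [-2.443, -1.935, -0.011]
force: [-0.7, 0.4, -0.1]
opening: 0.0238
```

```bash
python3 - <<'E'
from h import *
togo(.4976,-.1341,.115,70.5)
p=read_state()["tool_pos"]-[0,0,.061]
out=[]
for c in("side","scene"):
    m=camera_model(c); im,d=read_camera(c); ask("driver_tip",c,m)
    u,v=pix(p,m).astype(int); out.append(cv2.resize(im[v-35:v+25,u-35:u+35],None,fx=5.5,fy=5.5,interpolation=cv2.INTER_CUBIC))
cv2.imwrite("pics/tip2.png",np.hstack(out))
E
```

```text
t 8.75 pos [ 0.4877 -0.1231  0.1474] yaw 76.8 z [-0.01   0.024 -1.   ] force [-0.7  0.4 -0.1] open 0.0238 q [-0.36 -0.07  1.83  0.02  1.41 -0.14]
togo cm [ 0.99 -1.1  -3.24] rot [-0.025 -0.009 -0.109]
side driver_tip 0.62 [0.5762 0.1065 0.0161] [347. 227.]
side driver_tip 0.6 [ 0.489  -0.1183  0.086 ] [244. 162.]
scene driver_tip 0.73 [ 0.4868 -0.1171  0.0845] [285. 239.]
scene driver_tip 0.56 [0.5814 0.1003 0.0245] [238. 183.]
```

View pics/tip2.png

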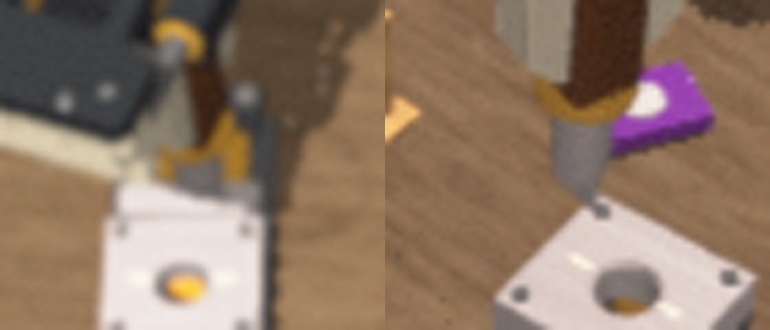

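The blade now looks broad from the side, as expected. Next I correct the tilt and position and lower it to just above the bore.

Call:
{"method": "apply_moves", "body": {
  "commands": [0.5,-0.55,-1,-0.013,-0.005,-0.055,2,0.5,-0.55,-1,-0.013,-0.005,-0.055,2,0.2,-0.2,-1,0,0,0,2,0,0,0,0,0,0,2]
}}

```text
t: 9.45
tool_pos: [0.501, -0.1335, 0.1175]
orientation: [2.552, 1.827, 0.002]
force: [0.0, 0.8, -2.2]
opening: 0.0236
```

```bash
python3 - <<'E'
from h import *
togo(.4976,-.1341,.115,70.5)
m,im,d,P=look("w4",("driver_tip","bore_mouth"))
for c in("side","scene"):
    m=camera_model(c); read_camera(c); ask("driver_tip",c,m); ask("bore_mouth",c,m)
E
```

```text
t 9.45 pos [ 0.501  -0.1335  0.1175] yaw 71.2 z [ 0.003 -0.002 -1.   ] force [ 0.   0.8 -2.2] open 0.0236 q [-0.36 -0.02  1.83 -0.    1.33 -0.03]
togo cm [-0.34 -0.06 -0.25] rot [ 0.002  0.003 -0.012]
wrist bore_mouth 0.78 [ 0.4982 -0.1279  0.0437] [277. 206.]
side driver_tip 0.77 [ 0.5016 -0.1259  0.0587] [240. 174.]
side driver_tip 0.71 [0.5798 0.1105 0.0148] [349. 229.]
side bore_mouth 0.58 [ 0.5    -0.1309  0.0442] [239. 177.]
scene driver_tip 0.95 [0.583  0.0983 0.0198] [239. 185.]
scene driver_tip 0.67 [ 0.5014 -0.1301  0.0551] [296. 250.]
scene bore_mouth 0.94 [ 0.4986 -0.1291  0.0432] [294. 256.]
scene bore_mouth 0.55 [ 0.5025 -0.1325  0.0563] [298. 250.]
```

View pics/w4.png

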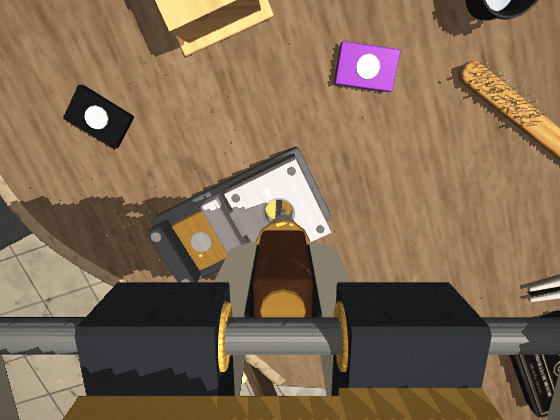

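The tip is over the bore at (282,215). I'll correct and then descend step by step.

Call:
{"method": "apply_moves", "body": {
  "commands": [-0.35,-0.05,0,0.002,0.003,-0.012,2,0,0,0,0,0,0,2,0,0,0,0,0,0,2]
}}

```text
t: 10.28
tool_pos: [0.4981, -0.1348, 0.1191]
orientation: [2.567, 1.808, 0.002]
force: [0.4, 0.0, -1.8]
opening: 0.0239
```

```bash
python3 - <<'E'
from h import *
togo(.4976,-.1341,.083,70.5)
m,im,d,P=look("w5")
u,v=pix((.498,-.133,.0445),m).astype(int); cv2.imwrite("pics/w5c.png",cv2.resize(im[v-45:v+45,u-60:u+60],None,fx=6,fy=6,interpolation=cv2.INTER_CUBIC))
print("bore centre px in crop",(pix((.498,-.133,.0445),m)-[u-60,v-45])*6, "exp tip",(pix((.498,-.133,.054),m)-[u-60,v-45])*6, (pix((.498,-.133,.028),m)-[u-60,v-45])*6)
E
```

```text
t 10.275 pos [ 0.4981 -0.1348  0.1191] yaw 70.3 z [ 0.002 -0.001 -1.   ] force [ 0.4  0.  -1.8] open 0.0239 q [-0.36 -0.03  1.84 -0.    1.33 -0.02]
togo cm [-0.05  0.07 -3.61] rot [0.001 0.002 0.003]
bore centre px in crop [360.55598841 275.07677505] exp tip [360.61111918 299.48385317] [360.46913943 236.6276471 ]
```

View pics/w5c.png

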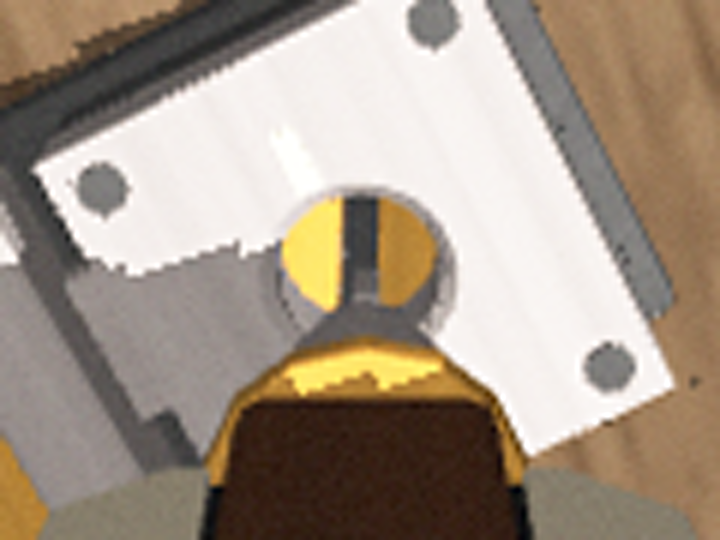

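The blade's edge (col 366) lines up with the slot (col 361), about 0.6 mm off. Descending.

Call:
{"method": "apply_moves", "body": {
  "commands": [-0.05,0.05,-0.8,0,0,0,2,0,0,-0.8,0,0,0,2,0,0,-0.6,0,0,0,2]
}}

```text
t: 10.7
tool_pos: [0.4978, -0.134, 0.0959]
orientation: [2.567, 1.808, 0.003]
force: [0.2, 0.4, -1.1]
opening: 0.0236
```

```bash
python3 -c "
from h import *
togo(.4976,-.1341,.083,70.5)"
```

```text
t 10.7 pos [ 0.4978 -0.134   0.0959] yaw 70.3 z [ 0.003 -0.001 -1.   ] force [ 0.2  0.4 -1.1] open 0.0236 q [-0.36 -0.01  1.86  0.    1.28 -0.02]
togo cm [-0.02 -0.01 -1.29] rot [0.001 0.003 0.003]
```

Call:
{"method": "apply_moves", "body": {
  "commands": [0,0,-0.5,0,0.003,0.003,2,0,0,-0.4,0,0,0,2,0,0,-0.3,0,0,0,2,0,0,-0.2,0,0,0,2]
}}

```text
t: 11.2
tool_pos: [0.4983, -0.1332, 0.0824]
orientation: [-2.565, -1.813, -0.001]
force: [-9.5, 5.0, 26.5]
opening: 0.0235
```

```bash
python3 -c "
from h import *
togo(.4976,-.1341,.083,70.5)"
```

```text
t 11.2 pos [ 0.4983 -0.1332  0.0824] yaw 70.5 z [ 0.     0.001 -1.   ] force [-9.5  5.  26.5] open 0.0235 q [-0.36  0.01  1.87  0.    1.26 -0.02]
togo cm [-0.07 -0.09  0.06] rot [-0.001  0.    -0.   ]
```

Seated: the height matches and the floor gives a reaction force. I'll relax the press a little and begin turning.

Call:
{"method": "apply_moves", "body": {
  "commands": [-0.05,0.03,0.05,0,0,0,2,0,0,0,0,0,-0.1,2,0,0,0,0,0,-0.15,2,0,0,0,0,0,-0.15,2]
}}

```text
t: 11.7
tool_pos: [0.4978, -0.133, 0.0832]
orientation: [2.881, 1.253, 0.0]
force: [-0.8, 2.5, 2.1]
opening: 0.024
```

```bash
python3 -c "
from h import *
togo(.498,-.133,.083,-5)
print(read_state()['wrist_torque'])"
```

```text
t 11.7 pos [ 0.4978 -0.133   0.0832] yaw 47.0 z [ 0. -0. -1.] force [-0.8  2.5  2.1] open 0.024 q [-0.36  0.01  1.87 -0.    1.26  0.39]
togo cm [ 0.02 -0.   -0.02] rot [ 0.     0.    -0.907]
[0.65895151 0.23957613 0.07579083]
```

Turning smoothly, forces low. Continuing to about yaw -3°.

Call:
{"method": "apply_moves", "body": {
  "commands": [0,0,-0.03,0,0,-0.15,2,0,0,-0.03,0,0,-0.15,2,0,0,-0.03,0,0,-0.15,2,0,0,-0.03,0,0,-0.15,2,0,0,-0.03,0,0,-0.15,2,0,0,-0.03,0,0,-0.12,2,0,0,0,0,0,0,2]
}}

```text
t: 12.58
tool_pos: [0.4973, -0.1322, 0.0832]
orientation: [-3.138, 0.123, 0.001]
force: [-0.5, 2.3, 0.7]
opening: 0.0239
```

```bash
python3 -c "
from h import *
togo(.498,-.133,.083,-5)
print(read_state()['wrist_torque'])"
```

```text
t 12.575 pos [ 0.4973 -0.1322  0.0832] yaw -4.5 z [-0.001  0.001 -1.   ] force [-0.5  2.3  0.7] open 0.0239 q [-0.36  0.01  1.87  0.    1.26  1.29]
togo cm [ 0.07 -0.08 -0.02] rot [-0.001 -0.001 -0.009]
[0.58457143 0.22391189 0.1111919 ]
```

Turned 75° (screw about 1.45). Releasing wide now.

Call:
{"method": "apply_moves", "body": {
  "commands": [0,0,0,0,0,0,7,0,0,0,0,0,0,7,0,0,0,0,0,0,7,0,0,0,0,0,0,7,0,0,0,0,0,0,7,0,0,0,0,0,0,7]
}}

```text
t: 13.32
tool_pos: [0.4975, -0.1335, 0.0832]
orientation: [3.139, -0.114, -0.0]
force: [-0.7, 0.4, -0.0]
opening: 0.0702
```

```bash
python3 - <<'E'
from h import *
togo(.498,-.133,.083,85)
m,im,d,P=look("w6",("driver",))
sel=(d>0)&(np.hypot(P[...,0]-.498,P[...,1]+.133)<.05)&(P[...,2]>.118)&(P[...,2]<.14)
pts=P[sel]; print(len(pts)); 
if len(pts)>20: print(cv2.minAreaRect((pts[:,:2]*1000).astype(np.float32)),np.median(pts[:,2]))
cv2.imwrite("pics/w6c.png",im)
E
```

```text
t 13.325 pos [ 0.4975 -0.1335  0.0832] yaw -4.1 z [-0.    -0.001 -1.   ] force [-0.7  0.4 -0. ] open 0.0702 q [-0.36  0.01  1.87 -0.    1.26  1.28]
togo cm [ 0.05  0.05 -0.02] rot [1.000e-03 1.000e-03 1.556e+00]
wrist driver 0.79 [ 0.5    -0.1327  0.0184] [280. 213.]
wrist driver 0.61 [ 0.4954 -0.128   0.0449] [273. 234.]
5914
((499.6030578613281, -133.09857177734375), (98.75838470458984, 20.63817596435547), 85.55805206298828) 0.1285133988320723
```

View pics/w6c.png

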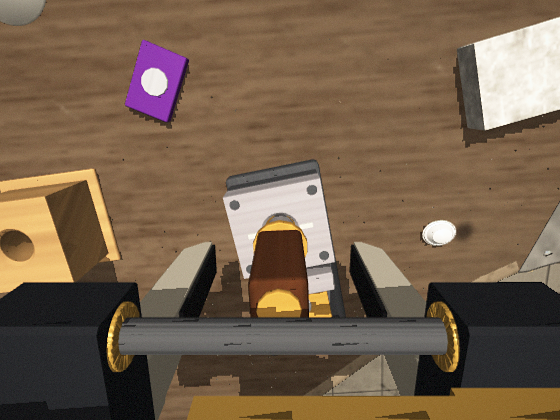

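The driver stands in the screw, fingers clear. Rotating +90° for the fresh grip.

Call:
{"method": "apply_moves", "body": {
  "commands": [0,0,0,0,0,0.18,7,0,0,0,0,0,0.18,7,0,0,0,0,0,0.18,7,0,0,0,0,0,0.18,7,0,0,0,0,0,0.18,7,0,0,0,0,0,0.18,7,0,0,0,0,0,0.18,7,0,0,0,0,0,0.18,7]
}}

```text
t: 14.42
tool_pos: [0.4975, -0.1334, 0.0832]
orientation: [2.388, 2.04, 0.001]
force: [-0.2, 0.3, -0.1]
opening: 0.0697
```

```bash
python3 -c "
from h import *
togo(.4978,-.133,.083,86)"
```

```text
t 14.425 pos [ 0.4975 -0.1334  0.0832] yaw 81.0 z [ 0.001 -0.    -1.   ] force [-0.2  0.3 -0.1] open 0.0697 q [-0.36  0.01  1.87  0.    1.26 -0.2 ]
togo cm [ 0.03  0.04 -0.02] rot [0.    0.001 0.087]
```

Call:
{"method": "apply_moves", "body": {
  "commands": [0.03,0.03,0,0,0,0.09,7,0,0,0,0,0,0,2,0,0,0,0,0,0,2,0,0,0,0,0,0,2,0,0,0,0,0,0,2,0,0,0,0,0,0,2,0,0,0,0,0,0,2]
}}

```text
t: 15.3
tool_pos: [0.4978, -0.1331, 0.0832]
orientation: [2.295, 2.144, 0.001]
force: [-0.6, 0.4, 0.7]
opening: 0.0239
```

```bash
python3 -c "
from h import *
togo(.4978,-.133,.083,7.5)
print(read_state()['wrist_torque'])"
```

```text
t 15.3 pos [ 0.4978 -0.1331  0.0832] yaw 86.1 z [ 0.001 -0.    -1.   ] force [-0.6  0.4  0.7] open 0.0239 q [-0.36  0.01  1.87  0.    1.26 -0.29]
togo cm [ 0.    0.01 -0.02] rot [ 1.000e-03  1.000e-03 -1.372e+00]
[-0.01657472  0.17011036  0.00555066]
```

Call:
{"method": "apply_moves", "body": {
  "commands": [0,0,0,0,0,-0.12,2,0,0,-0.03,0,0,-0.16,2,0,0,-0.03,0,0,-0.16,2,0,0,-0.03,0,0,-0.16,2,0,0,-0.03,0,0,-0.16,2,0,0,-0.03,0,0,-0.16,2,0,0,-0.03,0,0,-0.16,2]
}}

```text
t: 16.18
tool_pos: [0.4972, -0.1321, 0.0831]
orientation: [-3.081, -0.608, 0.001]
force: [-1.8, 0.7, 4.1]
opening: 0.0236
```

```bash
python3 -c "
from h import *
togo(.4978,-.133,.083,2)
print(read_state()['wrist_torque'])"
```

```text
t 16.175 pos [ 0.4972 -0.1321  0.0831] yaw 22.3 z [-0.001  0.001 -1.   ] force [-1.8  0.7  4.1] open 0.0236 q [-0.36  0.01  1.87  0.    1.26  0.82]
togo cm [ 0.06 -0.09 -0.01] rot [-0.001 -0.    -0.355]
[0.26200065 0.48235279 0.0537936 ]
```

Call:
{"method": "apply_moves", "body": {
  "commands": [0.03,-0.04,0,0,0,-0.12,2,0.03,-0.04,0,0,0,-0.12,2,0,0,0,0,0,-0.11,2,0,0,0,0,0,0,2]
}}

```text
t: 16.68
tool_pos: [0.4972, -0.1318, 0.0832]
orientation: [-3.138, -0.043, 0.002]
force: [-0.5, 0.3, -0.5]
opening: 0.0238
```

```bash
python3 -c "
from h import *
togo(.4978,-.133,.083,2)
print(read_state()['wrist_torque'])"
```

```text
t 16.675 pos [ 0.4972 -0.1318  0.0832] yaw 1.6 z [-0.001  0.004 -1.   ] force [-0.5  0.3 -0.5] open 0.0238 q [-0.36  0.01  1.87  0.    1.27  1.18]
togo cm [ 0.06 -0.12 -0.02] rot [-0.004 -0.001  0.007]
[-0.0411457   0.25885872  0.13581879]
```

Turned to yaw 1.6°, so the screw is estimated at 2.82–2.95. I relieve the flank pressure slightly and lift straight out.

Call:
{"method": "apply_moves", "body": {
  "commands": [0,0,0,0.0,0,0.05,2,0,0,0.8,0,0,0,2,0,0,1.5,0,0,0,2,0,0,2.5,0,0,0,2,0,0,2.5,0,0,0,2,0,0,1.5,0,0,0,2,0,0,0,0,0,0,2]
}}

```text
t: 17.55
tool_pos: [0.4968, -0.1318, 0.1771]
orientation: [-3.136, -0.131, 0.002]
force: [0.2, 0.4, -2.3]
opening: 0.024
```

```bash
python3 - <<'E'
from h import *
togo(.5,.0315,.15,12.6)
m,im,d,P=look("w7",("bore_mouth","driver_tip"))
u,v=pix((.498,-.133,.0445),m).astype(int); print(u,v)
xs,ys=np.meshgrid(np.arange(-25,25,.15),np.arange(-25,25,.15))
def rectify(cam,im,m,z,cx=.498,cy=-.133):
    X=np.stack([cx+xs/1000,cy+ys/1000,np.full_like(xs,z)],-1); c=X@m["R"].T+m["t"]; p=c@m["intrinsics"].T; p=(p[...,:2]/p[...,2:]).astype(np.float32)
    return cv2.remap(im,p[...,0],p[...,1],cv2.INTER_CUBIC)
m2=camera_model("side"); im2,_=read_camera("side")
cv2.imwrite("pics/w7c.png",np.hstack([rectify("wrist",im,m,.0445),rectify("side",im2,m2,.0445)]))
E
```

```text
t 17.55 pos [ 0.4968 -0.1318  0.1771] yaw 4.8 z [-0.001  0.003 -1.   ] force [ 0.2  0.4 -2.3] open 0.024 q [-0.36 -0.08  1.78  0.    1.45  1.13]
togo cm [ 0.32 16.33 -2.71] rot [-0.003 -0.001  0.136]
wrist bore_mouth 0.94 [ 0.4957 -0.1281  0.0464] [278. 194.]
wrist driver_tip 0.68 [ 0.4953 -0.1343  0.1176] [285. 221.]
wrist driver_tip 0.57 [0.575  0.0975 0.0176] [31. 78.]
283 190
```

View pics/w7c.png

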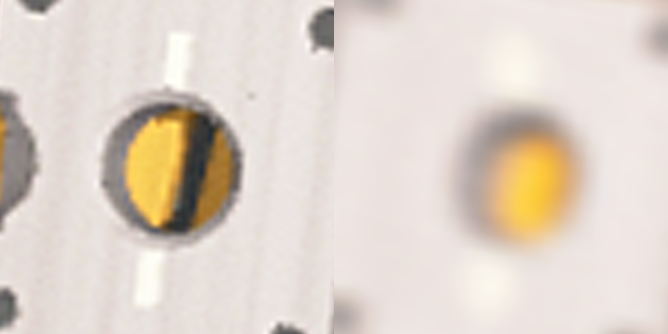

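Slot at about 100.8° against marks at 98.4°, so the screw is at about 2.81. Good. The driver goes back over the stand.

Call:
{"method": "apply_moves", "body": {
  "commands": [0.05,3.2,0,0,0,0,2,0.1,3.3,0,0,0,0,2,0.1,3.3,0,0,0,0,2,0.1,3.3,0,0,0,0,2,0.05,2.5,0,0,0,0,2,0,0,0,0,0,0,2]
}}

```text
t: 18.5
tool_pos: [0.4945, 0.0294, 0.1665]
orientation: [-3.132, -0.128, 0.028]
force: [-0.8, 0.0, -1.7]
opening: 0.0238
```

```bash
python3 - <<'E'
from h import *
togo(.5005,.0318,.125,5)
E
```

```text
t 18.5 pos [0.4945 0.0294 0.1665] yaw 4.7 z [-0.018  0.006 -1.   ] force [-0.8  0.  -1.7] open 0.0238 q [-0.05 -0.11  1.82  0.01  1.44  1.44]
togo cm [ 0.6   0.24 -4.15] rot [-0.006 -0.018  0.005]
```

Call:
{"method": "apply_moves", "body": {
  "commands": [0.6,0.24,-2,-0.006,-0.018,0.005,2,0,0,-1.5,0,0,0,2,0,0,0,0,0,0,2]
}}

```text
t: 18.88
tool_pos: [0.4992, 0.0302, 0.1285]
orientation: [3.138, 0.136, -0.005]
force: [-0.2, -1.0, -1.2]
opening: 0.0242
```

```bash
python3 - <<'E'
from h import *
togo(.5005,.0318,.125,5)
m,im,d,P=look("w8",("driver_tip","stand_hole"))
u,v=pix((.501,.0312,.05),m).astype(int); cv2.imwrite("pics/w8c.png",cv2.resize(im[v-45:v+45,u-60:u+60],None,fx=6,fy=6,interpolation=cv2.INTER_CUBIC))
for z in(.05,.064): print((pix((.501,.0312,z),m)-[u-60,v-45])*6)
for c in("side","scene"):
    m=camera_model(c); read_camera(c); ask("driver_tip",c,m)
E
```

```text
t 18.875 pos [0.4992 0.0302 0.1285] yaw 5.0 z [-0.003 -0.001 -1.   ] force [-0.2 -1.  -1.2] open 0.0242 q [-0.04 -0.08  1.87 -0.    1.36  1.44]
togo cm [ 0.13  0.16 -0.35] rot [ 0.001 -0.003  0.   ]
wrist driver_tip 0.87 [0.4997 0.0309 0.0659] [280. 217.]
wrist driver_tip 0.77 [0.5768 0.1    0.0183] [198.  93.]
wrist driver_tip 0.74 [ 4.648e-01 -1.299e-01 -4.000e-04] [453. 244.]
wrist stand_hole 0.79 [0.5013 0.0315 0.0524] [280. 208.]
[362.2462708 275.7762077]
[361.44350452 311.65412896]
side driver_tip 0.74 [0.5001 0.0346 0.0691] [317. 179.]
side driver_tip 0.56 [0.5762 0.1068 0.0165] [348. 227.]
scene driver_tip 0.91 [0.5023 0.0336 0.0672] [230. 200.]
scene driver_tip 0.81 [0.5839 0.0971 0.0233] [240. 183.]
```

View pics/w8c.png

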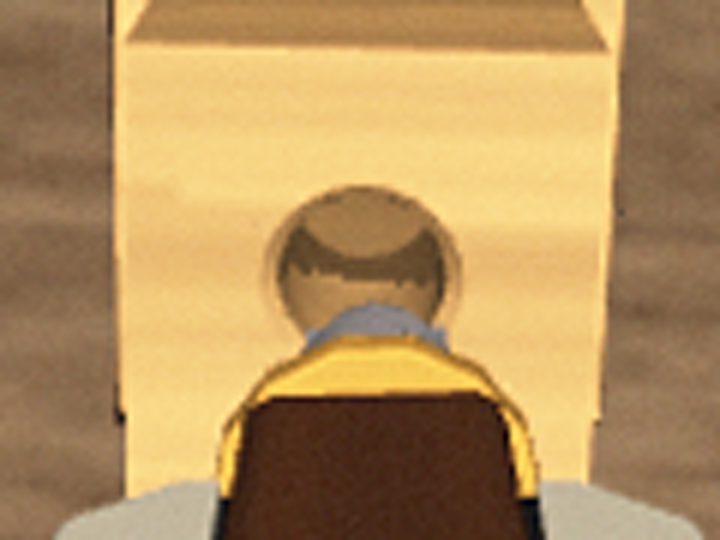

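The shaft sits about 1.3 mm right of the hole centre (col 376 vs 363), which is -y. That agrees with the arm numbers. Correcting and going down.

Call:
{"method": "apply_moves", "body": {
  "commands": [0.13,0.2,0,0,0,0,2,0,0,-0.8,0,0,0,2,0,0,-1,0,0,0,2]
}}

```text
t: 19.6
tool_pos: [0.5037, 0.0328, 0.1137]
orientation: [3.138, 0.137, 0.007]
force: [0.1, 0.1, -2.2]
opening: 0.0242
```

```bash
python3 -c "
from h import *
togo(.5005,.0318,.068,5)"
```

```text
t 19.6 pos [0.5037 0.0328 0.1137] yaw 5.0 z [ 0.005 -0.001 -1.   ] force [ 0.1  0.1 -2.2] open 0.0242 q [-0.04 -0.06  1.88 -0.    1.32  1.45]
togo cm [-0.32 -0.1  -4.57] rot [ 0.001  0.005 -0.   ]
```

Call:
{"method": "apply_moves", "body": {
  "commands": [-0.3,-0.1,0,0,0.005,0,2,0,0,0,0,0,0,2,0,0,-0.5,0,0,0,2]
}}

```text
t: 19.98
tool_pos: [0.4996, 0.0318, 0.1072]
orientation: [3.138, 0.137, -0.004]
force: [-0.1, -0.4, -2.6]
opening: 0.0238
```

```bash
python3 -c "
from h import *
togo(.5005,.0318,.068,5)"
```

```text
t 19.975 pos [0.4996 0.0318 0.1072] yaw 5.0 z [-0.003 -0.001 -1.   ] force [-0.1 -0.4 -2.6] open 0.0238 q [-0.04 -0.05  1.88 -0.    1.31  1.45]
togo cm [ 0.09  0.   -3.92] rot [ 0.001 -0.003 -0.   ]
```

Now inside the mouth with no contact force.

Call:
{"method": "apply_moves", "body": {
  "commands": [0.06,0,-0.5,0,-0.003,0,2,0,0,-0.8,0,0,0,2,0,0,-0.8,0,0,0,2,0,0,0,0,0,0,2]
}}

```text
t: 20.48
tool_pos: [0.4997, 0.0318, 0.0839]
orientation: [3.138, 0.137, -0.001]
force: [-0.8, 1.0, -1.8]
opening: 0.0238
```

```bash
python3 -c "
from h import *
togo(.5005,.0318,.068,5)"
```

```text
t 20.475 pos [0.4997 0.0318 0.0839] yaw 5.0 z [-0.001 -0.001 -1.   ] force [-0.8  1.  -1.8] open 0.0238 q [-0.04 -0.03  1.91 -0.    1.26  1.45]
togo cm [ 0.08  0.   -1.59] rot [ 0.001 -0.001 -0.   ]
```

Call:
{"method": "apply_moves", "body": {
  "commands": [0.03,0,-0.6,0,0,0,2,0,0,-0.5,0,0,0,2,0,0,-0.3,0,0,0,2,0,0,-0.15,0,0,0,2,0,0,0,0,0,0,2]
}}

```text
t: 21.1
tool_pos: [0.5006, 0.0318, 0.0685]
orientation: [3.138, 0.137, 0.0]
force: [-0.3, 0.2, -1.7]
opening: 0.0241
```

```bash
python3 -c "
from h import *
togo(.5005,.0318,.068,5)"
```

```text
t 21.1 pos [0.5006 0.0318 0.0685] yaw 5.0 z [ 0.    -0.001 -1.   ] force [-0.3  0.2 -1.7] open 0.0241 q [-0.04 -0.01  1.92 -0.    1.23  1.45]
togo cm [-0.01  0.   -0.05] rot [ 0.001  0.    -0.   ]
```

Call:
{"method": "apply_moves", "body": {
  "commands": [0,0,-0.1,0,0,0,2,0,0,0,0,0,0,5,0,0,0,0,0,0,6,0,0,0,0,0,0,7,0,0,0,0,0,0,7,0,0,0,0,0,0,7]
}}

```text
t: 21.85
tool_pos: [0.5016, 0.0317, 0.0687]
orientation: [3.138, 0.137, 0.004]
force: [-0.7, -0.2, 0.5]
opening: 0.0679
```

Call:
{"method": "apply_moves", "body": {
  "commands": [0,0,2,0,0,0,7,0,0,3,0,0,0,7,0,0,4,0,0,0,7,-1.5,-3,3,0,0,0,9,-1.5,-3,2,0,0,0,9,0,0,0,0,0,0,9,0,0,0,0,0,0,9]
}}

```text
t: 22.72
tool_pos: [0.4693, -0.0291, 0.2116]
orientation: [3.137, 0.138, 0.001]
force: [-0.3, -0.3, 0.1]
opening: 0.09
```

```bash
python3 - <<'E'
from h import *
togo(.5,.03,.2,5)
for c in("wrist","side","scene"):
    m=camera_model(c); im,d=read_camera(c); cv2.imwrite(f"pics/end_{c}.png",im); P=cloud(d,m)
    ask("driver",c,m); ask("brass_plate",c,m)
    near=(d>0)&(np.hypot(P[...,0]-.50,P[...,1]-.033)<.035)
    for lo,hi in((.105,.122),(.045,.0525)):
        pts=P[near&(P[...,2]>lo)&(P[...,2]<hi)]
        if len(pts)>10: print(c,lo,len(pts),cv2.minAreaRect((pts[:,:2]*1000).astype(np.float32)),np.percentile(pts[:,2],[50,95]).round(4))
E
```

```text
t 22.725 pos [ 0.4693 -0.0291  0.2116] yaw 5.0 z [ 0.    -0.001 -1.   ] force [-0.3 -0.3  0.1] open 0.09 q [-0.17 -0.23  1.85 -0.    1.52  1.31]
togo cm [ 3.07  5.91 -1.16] rot [ 0.001  0.    -0.001]
wrist driver 0.8 [0.5024 0.0323 0.0064] [226. 140.]
wrist driver 0.76 [0.5782 0.1068 0.0205] [149.  54.]
wrist driver 0.74 [ 0.4968 -0.1331  0.0183] [384. 161.]
wrist brass_plate 0.97 [ 0.425  -0.143   0.0135] [381. 225.]
wrist brass_plate 0.77 [ 0.3855 -0.0266 -0.    ] [273. 244.]
wrist 0.105 1007 ((501.32904052734375, 31.201560974121094), (23.962486267089844, 24.51523208618164), 5.948635578155518) [0.1139 0.1173]
wrist 0.045 2219 ((500.38311767578125, 31.636465072631836), (58.15589904785156, 58.18680953979492), 3.828976631164551) [0.0505 0.0518]
side driver 0.9 [0.5076 0.0284 0.008 ] [312. 196.]
side brass_plate 0.8 [ 0.595  -0.0527 -0.0027] [270. 231.]
side brass_plate 0.62 [ 0.3886 -0.0242  0.0014] [294. 150.]
side brass_plate 0.47 [ 0.4247 -0.1376  0.0164] [242. 155.]
side 0.105 143 ((503.8694763183594, 31.930952072143555), (25.13980484008789, 21.985450744628906), 5.656729221343994) [0.1131 0.1171]
side 0.045 411 ((503.4793395996094, 32.03143310546875), (58.25437927246094, 56.77752685546875), 4.413467884063721) [0.0497 0.0517]
scene driver 0.69 [0.5023 0.0269 0.0086] [234. 225.]
scene brass_plate 0.61 [ 0.4286 -0.1411  0.0114] [271. 295.]
scene brass_plate 0.6 [ 0.5933 -0.0615  0.0024] [300. 226.]
scene brass_plate 0.59 [ 0.3854 -0.0261 -0.0008] [206. 277.]
scene brass_plate 0.18 [ 0.6886 -0.0339  0.0009] [320. 197.]
scene 0.105 155 ((501.2640075683594, 30.498308181762695), (24.449304580688477, 27.650680541992188), 18.889692306518555) [0.1125 0.1166]
scene 0.045 423 ((501.96295166015625, 32.557979583740234), (59.33708190917969, 61.57132339477539), 4.732609748840332) [0.0496 0.0514]
```

The handle's top is at its original height and centred on the stand to within 1 mm. I can view no more pictures, so I'll do a last depth check of the plate and then hand in.

```bash
python3 - <<'E'
from h import *
m=camera_model("wrist"); im,d=read_camera("wrist"); P=cloud(d,m)
c=np.array([.498,-.133])-.034*np.array([np.cos(.1295),np.sin(.1295)])
L=(P[...,:2]-c)@np.array([[np.cos(.1295),-np.sin(.1295)],[np.sin(.1295),np.cos(.1295)]])
for x in range(-66,12,4):
    s=(d>0)&(abs(L[...,0]*1000-x)<2)&(abs(L[...,1])<.018); print(x,(np.median(P[s][:,2])*1000).round(1),im[s].mean(0).round() if s.any() else "",end="; ")
s=(d>0)&(im[...,2]>im[...,0]*1.8)&(im[...,2]>90)&(abs(L[...,1])<.025)&(L[...,0]>-.06)&(L[...,0]<0)
A=np.c_[P[s][:,:2],np.ones(s.sum())]; k=np.linalg.lstsq(A,P[s][:,2],rcond=None)[0]
print("\nplate slope",k[:2].round(3),"z",np.median(P[s][:,2]),"x range",np.percentile(L[s][:,0],[1,99]).round(4))
print(close_job())
E
```

```text
-66 34.5 [83. 86. 86.]; -62 33.9 [ 99. 101. 102.]; -58 34.4 [ 98. 102. 105.]; -54 27.0 [69. 84. 94.]; -50 22.3 [ 78. 185. 238.]; -46 22.6 [108. 196. 237.]; -42 22.8 [138. 201. 233.]; -38 22.9 [150. 208. 236.]; -34 22.7 [137. 201. 234.]; -30 22.5 [ 77. 147. 188.]; -26 23.0 [ 37.  88. 124.]; -22 34.5 [170. 178. 191.]; -18 34.7 [198. 203. 214.]; -14 34.8 [199. 205. 216.]; -10 28.1 [144. 148. 157.]; -6 21.4 [88. 90. 95.]; -2 21.8 [ 95.  97. 103.]; 2 nan ; 6 44.9 [190. 195. 205.]; 10 44.9 [202. 207. 217.]; 
plate slope [0.026 0.005] z 0.022395112717424524 x range [-0.0531 -0.0273]
the job is handed in; nothing more can be done
None
  return _methods._mean(a, axis=axis, dtype=dtype,
  ret = ret.dtype.type(ret / rcount)
```

I clamped the plate and handed the job in at about 23 s; no verdict was reported. I took the driver from its stand and seated it in the slot (it reached the floor, with a 26 N reaction). I turned the screw 75° clockwise, let go and took a fresh grip a quarter turn round. I then turned it another 84° and stood the driver back in its stand.

**Last checks:**
- **Screw:** the slot was within about 2.4° of the white marks after the driver was lifted out, so the screw is at about 2.8 rad.
- **Plate:** it lies flat on the bed (slope 0.03, top at 22.4 mm). No gap to the fixed or sliding jaw showed in the depth profile.
- **Driver:** the handle's top is at 113.9 mm, about where it started (113.6 mm). It is within 1 mm of the stand's centre, and the gripper is clear and open.

**Not checked or uneven:**
- The jaw's force on the plate was not measured.
- The bystanders were not measured again at the end. I kept the gripper well away from them and felt no stray contact.
- I could not view the final picture because the 12-picture limit was reached, so the last checks are from depth and the networks only.
- The networks' readings of the driver's position in the stand differ by about 5 mm between cameras, roughly the accuracy given for them.

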